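# Release the eccentric lock and slide the plate carriage under the dispenser

### The arm

A 6-joint arm with a two-finger parallel gripper is mounted at the origin on the work surface. World frame = base frame: x ahead of the robot, y to its left, z up, the work surface at z = 0. Lengths are in mm, angles in rad, forces in N, time in s.
With the tool pointing down it reaches from about 350 to 875 mm from the base axis. Payload 4.2 kg.
Tool frame: the origin (TCP) lies between the finger pads; the fingertips stand 11 mm ahead of it and the grasp point (between the pads) lies 8 mm behind it; z points along the fingers, y is the direction in which the jaws open and shut (so a half turn about z gives the same grasp; the last joint's range is limited). The gripper opens to 85 mm and grips with 20 to 120 N. Pads are 22 mm wide; open, the fingers measure 114 mm over their backs; the gripper's body (76 mm by 85 mm) begins 54 mm behind the grasp point. The pads swing forward as they close: fully open they stand 13 mm farther back than shut.
Start: joints at [0.259, 0.385, 0.008, 0, -1.194, -0.259], TCP at [624.979, 0.025, 242.312] pointing down, gripper open.
Joint ranges: [-3.14, 3.14], [-1.21, 2.06], [-1.07, 1.41], [-3.16, 2.05], [-2.99, -0.16], [-3.1, 3.1]. Speed limits (rad/s): [2.79, 2.79, 3.14, 3.14, 3.14, 3.14].

### API

Orientations are given as a unit quaternion [x, y, z, w].
In Python, from bench import * gives the robot as it stands.
- The arm moves only by the tool servo_tool, never from a script. Its argument "rows" is a list of rows, each a list of 7 numbers: the opening, from 0 (shut) to 1 (fully open), then the shift along the tool's x, y, z in cm, then the turn, a rotation vector about the tool's x, y, z in degrees. A call has 1 to 12 rows; each row shifts and turns the commanded pose from where the row before left it, along the tool's axes as they then stand; what a row does not reach is not made up. A row lasts 1/10 s, in which the tool goes at most 50 mm and 8.59 degrees, less where a joint would pass 70% of its speed; a pose out of reach is approached as far as the arm can. A call is refused whole if a number of a shift passes 5 or a number of a turn 8.59, either way. A call with a gripper value outside its range is refused whole. The fingers move at their own pace and stop on an object; the grip force is fixed at half the most. Time passes only in rows, so rows that do not move let the fingers close. It gives the time, the measured TCP pose, the force and the opening at its end, in the units of the state.
- read_state(): the state, without advancing time (a new reading comes with each control period).
- get_image(name): name is "scene" or "side" or "wrist"; returns a dict with "image" (420x560x3 uint8, red, green, blue), "mtx" (3x3 intrinsics, pixels), "extrinsics" (4x4, takes a point from camera to world coordinates). Camera axes: x right, y up, looking along -z (the intrinsics and any distortion apply to the point x, -y, -z); pixel columns grow to the right and rows downward; lengths in mm; the calibration is good to about 2 mm. A picture is of the moment at which its call begins. There is no depth.
- job_done(): hands the job in, once; it reports no verdict.
The state is a dict: "clock": time; "joints": joint angles; "joint_vel": joint speeds; "joint_efforts": joint torques, N m; "position": TCP position; "ee_rot": TCP orientation; "contact_force": force on the tool from outside, world axes, zero at the start; "wrist_torque": the same for the moment, N m; "gripper_width": finger opening in mm.
Only numpy, scipy, OpenCV 4.12 (cv2) and the standard library are available. Lean on these libraries where they do the work, as an engineer would, in place of code of your own. Each camera call takes 0.05 s, during which the arm holds its last target. There are 200 camera calls.

### The job

On the plate dispenser, first push the lock's upright pin round with a fingertip until the eccentric cam is at its low point towards the roller, which is when its lever points straight ahead towards the dispenser's end stop, along the carriage's travel. Only then push the carriage forward by the back of its upright tab until it is fully home against the end stop, and take the arm clear. Nothing is picked up: the well plate stays seated in the carriage, and the bottle, tube rack and beaker stay where they are.

Things in the scene. Friction and masses are not known exactly. Their poses are not given: they have to be found in the camera images.
- dispenser: Plate dispenser fixed to the bench: grey base 300 (x) x 260 (y) x 12 mm; carriage on its left half, eccentric lock on its right half; at the far end a dark end stop, a white nozzle arch over the carriage (x 30 to 60 mm, top 109 mm up) and a valve housing 62 mm high. Origin: centre of the underside, on the bench; x forward along the carriage's travel, y left, z up. Turned up to 0.3 rad.
- carriage (a joint): Carriage travel in m along the dispenser's +x: 0 = drawn back (start), 0.044 = fully home at the end stop. Aluminium deck 150 x 100 mm, top 26 mm above the bench; about 2.5 N of friction, stays where it is left. Its roller stops against the cam unless the cam is within about 0.4 rad of its low point.
- tab (a point): Middle of the top edge of the rear (robot-side) face of the carriage's upright push tab: 60 mm wide (y), 8 mm thick (x), top 85 mm above the bench. The rear face is free from top to bottom, flush with the deck's rear edge; push it along the dispenser's +x. Moves with the carriage.
- roller (a point): Centre of the top of the follower roller (18 mm across, top 38 mm above the bench) on an arm on the carriage's right side; moves with the carriage. Its axes are those of the dispenser. It runs straight at the cam's axis, which is 70 mm ahead of it at the start.
- cam (a joint): Cam angle in rad: 0 = low point towards the roller, lever along the dispenser's +x; positive is clockwise from above: at q the lever points along (cos q, -sin q) in the dispenser's frame. Starts at 1.5 to 2.7, range -0.9 to 3.0, no stop or detent at 0; friction 0.13 N m, stays put. Steel disc 68 mm across, top 38 mm above the bench, its centre 18 mm off the pivot on the lever's side.
- cam_axis (a point): Point on the cam's vertical pivot, 50 mm above the bench; fixed to the dispenser at x -35, y -65 mm of its frame.
- pin (a point): Centre of the top of the upright pale metal pin at the lever's end: 16 mm across, top 104 mm above the bench, standing free above the lever bar (bar top 49 mm above the bench), 58 mm from the pivot. It is pushed sideways round the pivot.
- plate_mid (a point): Centre of the loose white 96-well plate (128 x 85.5 x 14.4 mm, 90 g) lying in the carriage's nest with 1.5 mm of play inside a 5 mm high rim; its centre is 33 mm above the bench when seated.
- bottle_mid (a point): Centre of a loose clear bottle, 60 mm across, 150 mm high. Leave it alone.
- tube_rack_mid (a point): Centre of a loose tube rack, 110 x 50 x 40 mm with tube tops to 54 mm. Leave it alone.
- beaker_mid (a point): Centre of a loose glass beaker, 68 mm across, 85 mm high. Leave it alone.
Mind the look-alikes: they are no part of the job. There is more than one size of the part that bears plate_mid; the job needs the largest.

How it is judged (in metres and radians):
On the way, in this order (a step that is already met when the one before it is completed fails the run):
1. the cam is at its low point (within 0.45 rad) while the carriage is still drawn back (within 10 mm) (value of joint cam between -0.45 and 0.45 rad and value of joint carriage below 0.01 m), for 0.2 s.
2. the carriage is home (within 3 mm) with the cam still at its low point (value of joint cam between -0.45 and 0.45 rad and value of joint carriage above 0.041 m), for 0.2 s.
At the end, for the whole second after the job is handed in: The carriage is within 3 mm of fully home and at rest, the cam within 0.45 rad of its low point and at rest, the well plate lies flat in its nest, and the bottle, rack and beaker are within 20 mm of where they stood (all of step 2 and velocity of joint carriage between -0.01 and 0.01 m/s and velocity of joint cam between -0.05 and 0.05 rad/s and height (world z) of plate_mid below 0.04 m and angle between plate_mid's own z axis and vertical below 0.08 rad and x of plate_mid in the frame of roller between 0.0475 and 0.0615 m and y of plate_mid in the frame of roller between 0.104 and 0.116 m and distance of each of bottle_mid, tube_rack_mid, beaker_mid from where it was at the start of the episode below 0.02 m); the robot touches nothing.
It fails at once if the carriage is pushed more than 12 mm forward while the cam is not at its low point (value of joint carriage above 0.012 m and not (value of joint cam between -0.5 and 0.5 rad)).
It fails at once if the well plate is lifted out of its nest (more than 10 mm up) (height (world z) of plate_mid above 0.043 m).
It fails at once if the bottle, tube rack or beaker is moved more than 20 mm or carried (distance of any of bottle_mid, tube_rack_mid, beaker_mid from where it was at the start of the episode above 0.02 m).
It also fails if it takes over 54 s, if anything falls off the work surface, if the arm or the gripper's body presses on something with over 40 N, if the wrist force passes 120 N, or if a joint passes its speed limit or range.

## Working session

There is one attempt and no reset: what is moved stays moved. The work goes in short steps, Python scripts to look and compute and a tool call to move; the robot and the scene stay as the last step left them, time stands still between calls to the robot, and variables do not carry over. Pictures are saved under pics/ and viewed, about 8 in all and at most 12, crops included, and the job is handed in when it is done.

Besides the shell and the picture viewer there is one more tool, called after "Emit:" as name(argument=value, ...) on one line, values as JSON. servo_tool: Moves the arm, as the interface text tells. Its arguments: {"type":"object","properties":{"rows":{"type":"array","items":{"type":"array","items":{"type":"number"}}}},"required":["rows"]}

```bash
mkdir -p pics
cat > h.py <<'E'
from bench import *
import numpy as np, cv2
def snap(n,f):
    d=get_image(n); cv2.imwrite(f'pics/{f}.png',d['image'][:,:,::-1]); np.savez(f'pics/{f}.npz',m=d['mtx'],e=d['extrinsics']); return d
def load(f):
    z=np.load(f'pics/{f}.npz'); return z['m'],z['e']
def ray(f,u,v):
    m,e=load(f); d=np.linalg.inv(m)@[u,v,1]; d=e[:3,:3]@(d*[1,-1,-1]); return e[:3,3],d/np.linalg.norm(d)
def onz(f,u,v,z):
    o,d=ray(f,u,v); return o+d*(z-o[2])/d[2]
def proj(f,p):
    m,e=load(f); q=e[:3,:3].T@(np.array(p,float)-e[:3,3]); q=m@(q*[1,-1,-1]); return q[:2]/q[2]
def tri(a,b):
    A=np.zeros((3,3));B=np.zeros(3);R=[ray(*a),ray(*b)]
    for o,d in R:
        P=np.eye(3)-np.outer(d,d);A+=P;B+=P@o
    x=np.linalg.solve(A,B); return x,[np.linalg.norm((np.eye(3)-np.outer(d,d))@(x-o)) for o,d in R]
E
python3 - <<'E'
from h import *
a=snap('scene','scene0');b=snap('side','side0');c=snap('wrist','wrist0')
print({k:(v.keys()) for k,v in [('a',a)]}); print(a['extrinsics'][:3,3],b['extrinsics'][:3,3],c['extrinsics']); print(read_state())
E
```

```text
{'a': dict_keys(['image', 'mtx', 'extrinsics'])}
[1023.85309407  636.46578911  561.52725942] [458.53655686 768.98045265 531.40719961] [[-9.99996971e-01  3.92344163e-04  2.42963074e-03  6.24635412e+02]
 [-1.06121013e-03 -9.59460714e-01 -2.81840402e-01 -7.20845048e+01]
 [ 2.22055681e-03 -2.81842127e-01  9.59458225e-01  3.73187903e+02]
 [ 0.00000000e+00  0.00000000e+00  0.00000000e+00  1.00000000e+00]]
{'clock': 0.15, 'joints': array([ 2.58600332e-01,  3.85399945e-01,  6.94453293e-03, -3.33514721e-04,
       -1.19399788e+00, -2.58624386e-01]), 'joint_vel': array([ 0.00075423, -0.00298382,  0.00419829,  0.00038255,  0.00042095,
        0.00061019]), 'joint_efforts': array([-6.03353892e-04, -3.92678475e+01,  1.88581592e+01,  4.18858320e+00,
       -3.39302780e-03,  5.70479813e-06]), 'position': array([6.24584766e+02, 1.29605958e-02, 2.41465390e+02]), 'ee_rot': array([-7.07054546e-01,  7.07158510e-01,  5.50519995e-04, -6.38233357e-04]), 'contact_force': array([ 0.49136064, -0.19648638,  0.2060634 ]), 'wrist_torque': array([0.02649075, 0.0005614 , 0.02216302]), 'gripper_width': 85.3224160498312}
```

View pics/scene0.png

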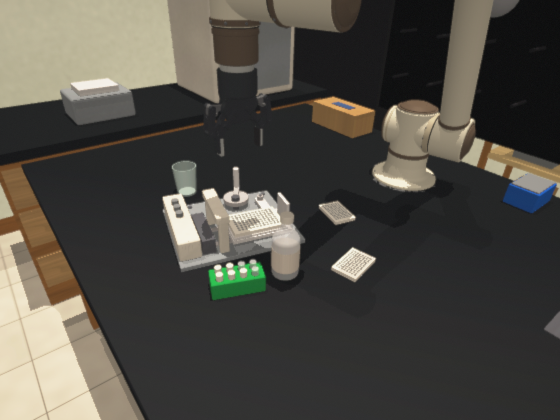

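View pics/side0.png

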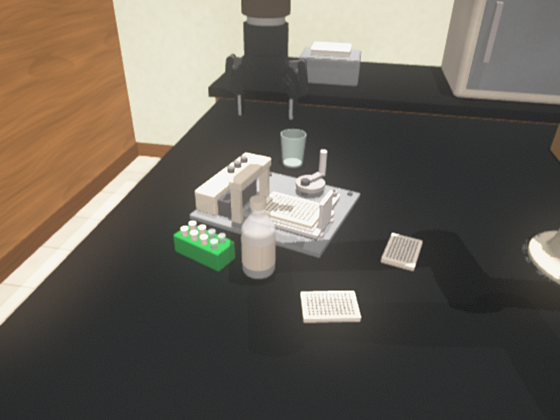

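The scene view shows the dispenser around (230,225): pin (236,170), tab (287,205), bottle (285,252) close to the tab, rack (237,280), beaker (185,178). In the side view the pin is at (323,155) and the tab at (327,210). The well plates are one in the nest, scene (255,222) / side (292,211), and two loose ones at scene (337,212) and (354,264). The nested one is the largest and sits on the carriage, so it fits plate_mid. I'll confirm it in one enlarged crop.

Run:
```python
import cv2,numpy as np
a=cv2.imread('pics/scene0.png')[155:275,155:305];b=cv2.imread('pics/side0.png')[135:255,190:365]
a=cv2.resize(a,None,fx=4,fy=4,interpolation=cv2.INTER_CUBIC)[:, :600];b=cv2.resize(b,None,fx=4,fy=4,interpolation=cv2.INTER_CUBIC)
cv2.imwrite('pics/ca.png',a);cv2.imwrite('pics/cb.png',b)
```

```text
(no output)
```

View pics/ca.png

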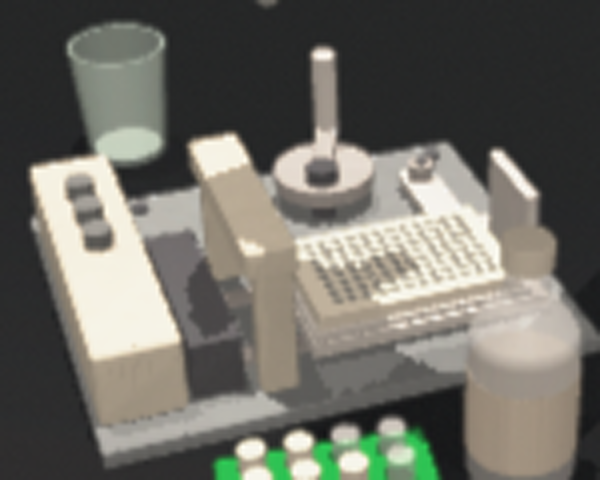

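View pics/cb.png

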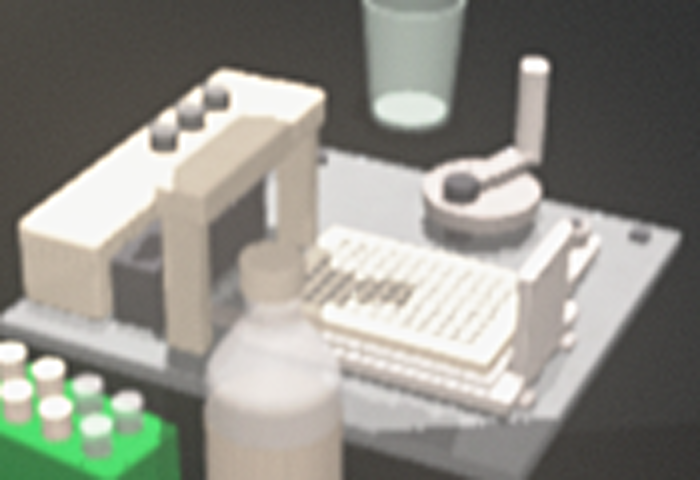

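View pics/wrist0.png

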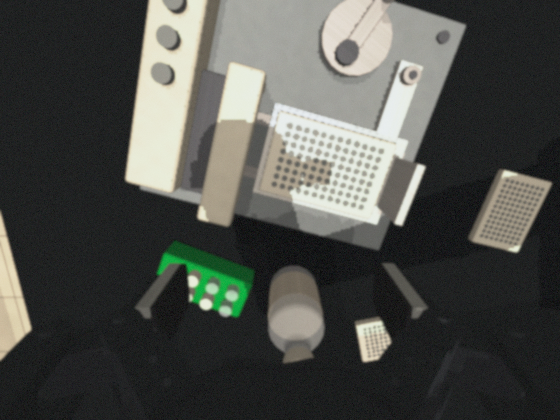

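Scene crop: pin top (235.8,168), hub (235.3,197.5). Side crop: pin top (324,151), hub (305.3,181.3). Wrist view: hub (347,52), base corners (465,24), (380,248) and about (141,188), tab (405,190), bottle (295,305). The nested plate is clearly the largest of the three and lies in the carriage. Now I'll measure.

Run:
```python
from h import *
np.set_printoptions(precision=1,suppress=True)
pin=tri(('scene0',235.8,167.7),('side0',324,150.5));print('pin',pin)
print('hub',tri(('scene0',235.3,197.5),('side0',305.3,181.3)),tri(('wrist0',347,52),('scene0',235.3,197.5)))
cs={k:onz('wrist0',*k,12) for k in [(465,24),(380,248),(141,188)]}
print(cs); 
br,bl,fl=list(cs.values()); print(np.linalg.norm(br-bl),np.linalg.norm(fl-bl))
v=bl-br;w=fl-bl;y1=np.arctan2(-v[0],v[1]);y2=np.arctan2(w[1],w[0]);print('yaw',y1,y2)
print('side br',onz('side0',360,194.2,12),'scene bl', onz('scene0',155+600/4,155+345/4,12))
print('tab R',tri(('scene0',155+494/4,155+151/4),('side0',190+571/4,135+221/4)),'L',tri(('scene0',155+536/4,155+190/4),('side0',190+522/4,135+268/4)))
for t in(y1,y2):
  R=np.array([[np.cos(t),-np.sin(t)],[np.sin(t),np.cos(t)]])
  o=br[:2]-R@[-150,-130]; o2=bl[:2]-R@[-150,130]; print('org',o,o2,'camaxis',o+R@[-35,-65],'pin in disp from cam',R.T@(pin[0][:2]-(o+R@[-35,-65])))
for p in [(175,0)]: pass
print('bottle side base',onz('side0',258,268,0),'scene',onz('scene0',286,272,0),'cap',tri(('scene0',155+528/4,155+232/4),('side0',190+274/4,135+252/4)))
```

```text
pin (array([ 525.4, -181.9,  103.1]), [np.float64(0.9569997130563338), np.float64(0.9569997130565117)])
hub (array([ 559.7, -134.6,   43.3]), [np.float64(1.1240452029205625), np.float64(1.1240452029205708)]) (array([ 560.5, -133.5,   42.8]), [np.float64(0.17715788705082647), np.float64(0.17715788705084373)])
{(465, 24): array([ 435.4, -165.4,   12. ]), (380, 248): array([500.2,  82.2,  12. ]), (141, 188): array([788.2,   6.1,  12. ])}
255.98105982958796 297.9121566570941
yaw -0.25563181020305725 -0.25840133903790974
side br [ 432.2 -159.2   12. ] scene bl [509.7  95.4  12. ]
tab R (array([491.5, -35. ,  82. ]), [np.float64(1.8488424615839192), np.float64(1.8488424615840116)]) L (array([510.1,  30.1,  90.4]), [np.float64(1.319945401399473), np.float64(1.3199454013993988)])
org [613.4 -77.6] [612.4 -81.5] camaxis [ 563.1 -131.6] pin in disp from cam [-23.8 -58.2]
org [613.7 -78.1] [612.  -81.8] camaxis [ 563.2 -132. ] pin in disp from cam [-23.8 -57.9]
bottle side base [608.7 137.5   0. ] scene [607.1 144.5   0. ] cap (array([606.1, 138.8, 151. ]), [np.float64(0.35220568549365133), np.float64(0.3522056854935952)])
```

Dispenser yaw is about -0.257, cam axis near (561.5,-133), cam angle about 1.95. The plan is to turn the tool so its axes match the dispenser's (tool x = -y', tool y = -x'), shut the gripper, and push behind the pin along its arc.

Emit:
servo_tool(rows=[[0, 0, 0, 0, 0, 0, 7.35], [0, 0, 0, 0, 0, 0, 7.35], [0, 0, 0, 0, 0, 0, 0], [0, 0, 0, 0, 0, 0, 0], [0, 0, 0, 0, 0, 0, 0], [0, 0, 0, 0, 0, 0, 0], [0, 0, 0, 0, 0, 0, 0], [0, 0, 0, 0, 0, 0, 0]])

```text
clock: 0.95
position: [625.0, 0.0, 242.3]
ee_rot: [-0.611, 0.792, 0.0, 0.0]
contact_force: [-0.1, -0.8, 0.1]
gripper_width: 0.1
```

```bash
cat >> h.py <<'E'
Y=-0.257; R2=np.array([[np.cos(Y),-np.sin(Y)],[np.sin(Y),np.cos(Y)]]); CAM=np.array([561.5,-133.]); ORG=CAM-R2@[-35,-65]
def disp(p): return np.r_[R2.T@(np.array(p[:2])-ORG),p[2]]
def F(q,r): return np.array([-35,-65])+58*np.array([np.cos(q),-np.sin(q)])-r*np.array([np.sin(q),np.cos(q)])
E
python3 - <<'E'
from h import *
from scipy.spatial.transform import Rotation as Ro
np.set_printoptions(precision=1,suppress=True)
s=read_state(); c=disp(s['position']); print(s['clock'],c,s['gripper_width'],Ro.from_quat(s['ee_rot']).as_matrix()[:, :2].T@np.r_[R2[:,0],0])
pts=[F(1.95,38)]+[F(q,21) for q in np.arange(1.95,-.06,-.15)]
prev=c[:2]
for p in pts: d=p-prev; print(p,'tool',-d[1]/10,-d[0]/10); prev=p
snap('wrist','wrist1')
cv2.imwrite('pics/w1c.png',cv2.imread('pics/wrist1.png')[:, :])
E
```

```text
0.95 [ -7.4  79.8 242.3] 0.08848092077554517 [ 0. -1.]
[ -91.8 -104.8] tool 18.462325479641226 8.432911451260347
[ -76.  -111.1] tool 0.6293074132971881 -1.579231515506578
[ -68.6 -116.7] tool 0.5606052590533096 -0.7350120492814739
[ -60.5 -121.2] tool 0.4444714383005376 -0.8105344592318289
[ -51.8 -124.3] tool 0.31835574726710403 -0.8678540126364481
[ -42.8 -126.2] tool 0.18509047248431756 -0.9056834358994947
[ -33.6 -126.7] tool 0.0476684647209197 -0.9231731617298735
[ -24.4 -125.8] tool -0.09082407399300366 -0.9199304085910487
[ -15.4 -123.5] tool -0.22727689981012417 -0.8960280017275579
[  -6.9 -119.9] tool -0.35862557643743714 -0.8520027376670196
[   1.  -115.1] tool -0.4819202957688319 -0.7888433289274006
[   8.1 -109.1] tool -0.5943921242157714 -0.7079681996653828
[  14.2 -102.2] tool -0.6935151869862125 -0.6111936309277597
[ 19.2 -94.4] tool -0.7770633937869775 -0.5006929708947851
[ 23. -86.] tool -0.843160432012563 -0.37894782616551376
```

View pics/w1c.png

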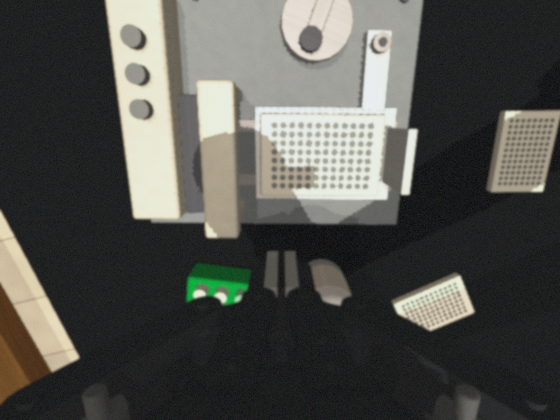

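The tool is now square to the dispenser: base edges are aligned with the image, hub at (311,40), tab at (405,160), fingertips at (282,270). Moving to behind the pin, then down.

Emit:
servo_tool(rows=[[0, 3.1, 1.4, 0, 0, 0, 0], [0, 3.1, 1.4, 0, 0, 0, 0], [0, 3.1, 1.4, 0, 0, 0, 0], [0, 3.1, 1.4, 0, 0, 0, 0], [0, 3.1, 1.4, 0, 0, 0, 0], [0, 3.0, 1.5, 0, 0, 0, 0], [0, 0, 0, 3.2, 0, 0, 0], [0, 0, 0, 3.2, 0, 0, 0], [0, 0, 0, 3.2, 0, 0, 0], [0, 0, 0, 3.2, 0, 0, 0], [0, 0, 0, 3.4, 0, 0, 0], [0, 0, 0, 0, 0, 0, 0]])

```text
clock: 2.2
position: [492.5, -157.2, 76.4]
ee_rot: [-0.61, 0.792, 0.003, -0.004]
contact_force: [-0.3, 0.0, -0.3]
gripper_width: 0.2
```

Run:
```python
from h import *
np.set_printoptions(precision=1,suppress=True)
s=read_state(); print(disp(s['position']),s['contact_force'])
snap('side','side1');snap('wrist','wrist2')
a=cv2.resize(cv2.imread('pics/side1.png')[95:255,190:365],None,fx=2.2,fy=2.2);b=cv2.resize(cv2.imread('pics/wrist2.png'),(469,352))
cv2.imwrite('pics/v2.png',np.hstack([a,b])[:, :800] if a.shape[0]==b.shape[0] else a); print(a.shape,b.shape)
```

```text
[ -95.6 -105.9   76.4] [-0.3  0.  -0.3]
(352, 385, 3) (352, 469, 3)
```

View pics/v2.png

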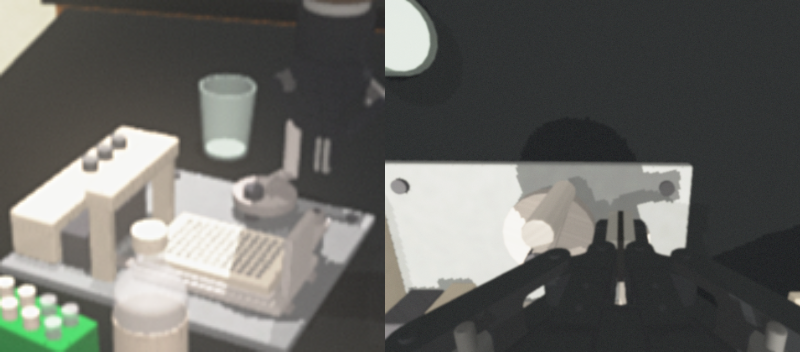

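The right half shows the pin top at (540,233), left (forward) of the shut fingertips at (620,215), with a clear gap. I'll raise 1 cm to keep the knuckles off the pin's top, then start along the arc.

Emit:
servo_tool(rows=[[0, 0, 0, -0.8, 0, 0, 0], [0, 0.3, -0.8, 0, 0, 0, 0], [0, 0.3, -0.8, 0, 0, 0, 0], [0, 0.3, -0.4, 0, 0, 0, 0], [0, 0.3, -0.4, 0, 0, 0, 0], [0, 0.3, -0.4, 0, 0, 0, 0], [0, 0, 0, 0, 0, 0, 0]])

```text
clock: 3.0
position: [519.3, -179.6, 88.0]
ee_rot: [-0.611, 0.792, 0.0, -0.0]
contact_force: [0.0, -1.1, -0.0]
gripper_width: 0.3
```

Run:
```python
from h import *
np.set_printoptions(precision=1,suppress=True)
s=read_state(); print(disp(s['position']),s['contact_force'],s['wrist_torque'])
```

```text
[ -64.  -120.8   88. ] [ 0.  -1.1 -0. ] [-0.1  0.2 -0. ]
```

Emit:
servo_tool(rows=[[0, 0.1, -0.4, 0, 0, 0, 0], [0, 0.2, -0.5, 0, 0, 0, 0], [0, 0.1, -0.4, 0, 0, 0, 0], [0, 0.1, -0.5, 0, 0, 0, 0], [0, 0.1, -0.4, 0, 0, 0, 0], [0, 0, -0.5, 0, 0, 0, 0], [0, 0, -0.4, 0, 0, 0, 0]])

```text
clock: 3.7
position: [547.7, -192.7, 88.1]
ee_rot: [-0.611, 0.792, 0.0, -0.0]
contact_force: [-2.2, 1.3, 0.1]
gripper_width: -0.2
```

Run:
```python
from h import *
np.set_printoptions(precision=1,suppress=True)
s=read_state(); print(disp(s['position']),s['contact_force'],s['wrist_torque'])
snap('side','side3');snap('wrist','wrist3')
a=cv2.resize(cv2.imread('pics/side3.png')[95:255,190:365],None,fx=2.2,fy=2.2);b=cv2.resize(cv2.imread('pics/wrist3.png'),(469,352))
cv2.imwrite('pics/v3.png',np.hstack([a,b])[:, :800])
```

```text
[ -33.2 -126.3   88.1] [-2.2  1.3  0.1] [0.5 0.7 0. ]
```

View pics/v3.png

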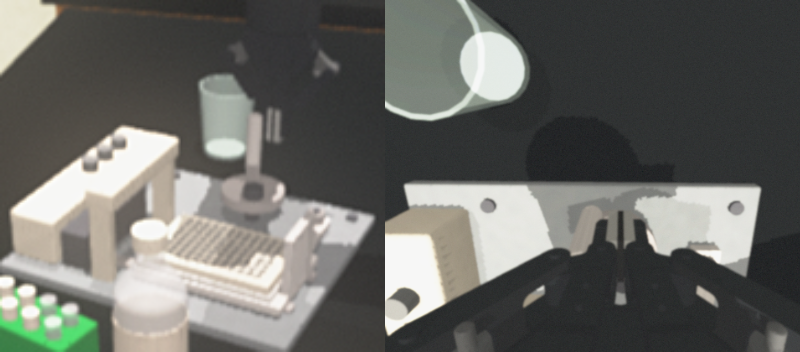

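The pin is in contact with the fingertip (about 2.5 N) and the cam is turning. Continuing along the arc.

Emit:
servo_tool(rows=[[0, -0.1, -0.5, 0, 0, 0, 0], [0, 0, -0.4, 0, 0, 0, 0], [0, -0.1, -0.45, 0, 0, 0, 0], [0, -0.1, -0.45, 0, 0, 0, 0], [0, -0.2, -0.45, 0, 0, 0, 0], [0, -0.2, -0.4, 0, 0, 0, 0], [0, -0.25, -0.4, 0, 0, 0, 0], [0, -0.25, -0.4, 0, 0, 0, 0], [0, -0.3, -0.35, 0, 0, 0, 0], [0, -0.3, -0.35, 0, 0, 0, 0], [0, 0, 0, 0, 0, 0, 0]])

```text
clock: 4.9
position: [593.6, -185.6, 88.4]
ee_rot: [-0.611, 0.792, -0.001, 0.001]
contact_force: [-1.1, 0.2, -0.4]
gripper_width: 0.2
```

Run:
```python
from h import *
np.set_printoptions(precision=1,suppress=True)
s=read_state(); print(disp(s['position']),s['contact_force'],s['wrist_torque'])
snap('side','side4');snap('scene','scene4')
a=cv2.resize(cv2.imread('pics/side4.png')[95:255,190:365],None,fx=2.2,fy=2.2);b=cv2.resize(cv2.imread('pics/scene4.png')[125:285,150:330],None,fx=2.2,fy=2.2)
cv2.imwrite('pics/v4.png',np.hstack([a,b])[:, :800])
```

```text
[   9.4 -107.7   88.4] [-1.1  0.2 -0.4] [-0.1  0.2  0. ]
```

View pics/v4.png

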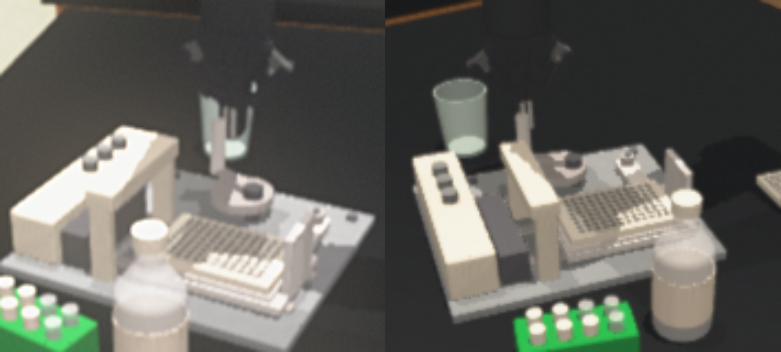

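In the side view the pin top is at about (288.6,146.4), with the lever now nearly forward. In the scene view fingers partly hide it at (212,180). I'll compute the angle from the side ray.

Run:
```python
from h import *
for u,v in [(288.6,147),(288.6,145)]:
  p=disp(onz('side4',u,v,104)); d=p[:2]-[-35,-65]; print(p,np.hypot(*d),np.arctan2(-d[1],d[0]))
p=disp(onz('side0',324,150.5,104)); d=p[:2]-[-35,-65]; print(p,np.hypot(*d),np.arctan2(-d[1],d[0]))
```

```text
[  23.04741302 -101.99550889  104.        ] 68.834365226341 0.5674185917660767
[  27.79224362 -112.49343333  104.        ] 78.7305027836817 0.6475580035896138
[ -57.58317892 -121.74858595  104.        ] 61.07701677306752 1.9495354181705393
```

Cam angle is about 0.45, consistent with the finger position. Finishing to around 0.

Emit:
servo_tool(rows=[[0, -0.35, -0.35, 0, 0, 0, 0], [0, -0.35, -0.3, 0, 0, 0, 0], [0, -0.35, -0.3, 0, 0, 0, 0], [0, -0.4, -0.25, 0, 0, 0, 0], [0, -0.4, -0.15, 0, 0, 0, 0], [0, -0.3, -0.05, 0, 0, 0, 0], [0, 0, 0, 0, 0, 0, 0], [0, 0.5, 0, 0, 0, 0, 0], [0, 2, 0, 0, 0, 0, 0], [0, 1, 0, -4, 0, 0, 0], [0, 0, 0, -5, 0, 0, 0], [0, 0, 0, -4, 0, 0, 0]])

```text
clock: 6.2
position: [603.2, -203.2, 221.4]
ee_rot: [-0.611, 0.792, -0.001, 0.001]
contact_force: [0.9, 0.1, 0.6]
gripper_width: 0.1
```

Run:
```python
from h import *
np.set_printoptions(precision=1,suppress=True)
s=read_state(); print(s['clock'],disp(s['position']),s['contact_force'])
snap('side','side5');snap('scene','scene5')
a=cv2.resize(cv2.imread('pics/side5.png')[125:255,240:365],None,fx=3.2,fy=3.2);b=cv2.resize(cv2.imread('pics/scene5.png')[145:275,180:305],None,fx=3.2,fy=3.2)
cv2.imwrite('pics/v5.png',np.hstack([a,b])[:, :800])
```

```text
6.2 [  23.2 -122.3  221.4] [0.9 0.1 0.6]
```

View pics/v5.png

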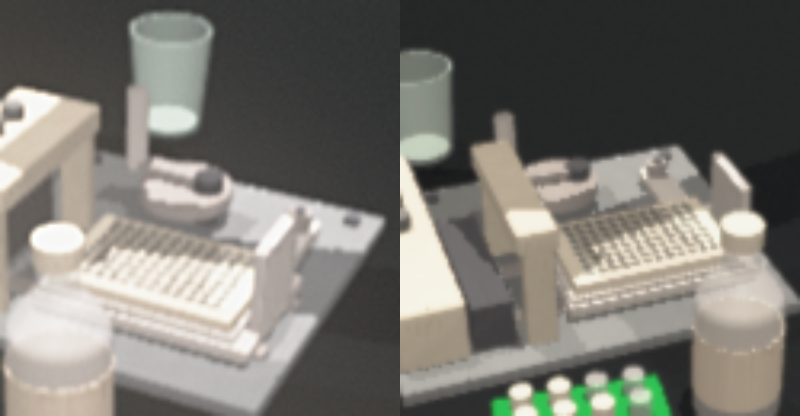

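Pin top: side (283.1,153.8), scene (212.5,181.4). The lever points ahead and the carriage is still drawn back.

Run:
```python
from h import *
p,r=tri(('side5',283.1,153.8),('scene5',212.5,181.4)); p=disp(p); d=p[:2]-[-35,-65]; print(p,r,np.hypot(*d),np.arctan2(-d[1],d[0]))
for f,u,v in [('side5',283.1,153.8),('scene5',212.5,181.4)]:
  q=disp(onz(f,u,v,104)); e=q[:2]-[-35,-65]; print(f,q,np.hypot(*e),np.arctan2(-e[1],e[0]))
for f in ['side5','scene5']:
  for z in (85,): 
    print(f,[proj(f,np.r_[ORG+R2@[-125.5,45+y],z]) for y in(-30,30)])
print('bottle',disp([606.5,139,150]))
```

```text
[ 21.45735585 -68.23446489 100.77682921] [np.float64(0.052377472030765676), np.float64(0.05237747203079187)] 56.54993185186392 0.05722785063106408
side5 [ 18.61286314 -61.99165287 104.        ] 53.69719961920585 -0.056053632280038596
scene5 [ 22.84361603 -62.07317558 104.        ] 57.91761577258471 -0.0505558028176662
side5 [array([331.15587011, 190.26219725]), array([320.66502572, 203.87771857])]
scene5 [array([278.11698063, 191.68673697]), array([287.79358723, 203.01579457])]
bottle [-60.61496326 209.50477893 150.        ]
```

The cam is within about 0.06 rad of zero, and the predicted tab edges match the image. Next: over and behind the tab, then down.

Emit:
servo_tool(rows=[[0, -2.8, 3.3, 0, 0, 0, 0], [0, -2.8, 3.3, 0, 0, 0, 0], [0, -2.8, 3.3, 0, 0, 0, 0], [0, -2.8, 3.3, 0, 0, 0, 0], [0, -2.8, 3.3, 0, 0, 0, 0], [0, -2.7, 3.3, 0, 0, 0, 0], [0, 0, 0, 3.8, 0, 0, 0], [0, 0, 0, 3.8, 0, 0, 0], [0, 0, 0, 3.8, 0, 0, 0], [0, 0, 0, 3.8, 0, 0, 0], [0, 0, 0, 0, 0, 0, 0], [0, 0, 0, 0, 0, 0, 0]])

```text
clock: 7.5
position: [453.8, 9.5, 66.7]
ee_rot: [-0.611, 0.792, -0.0, -0.0]
contact_force: [-0.7, -0.8, 0.7]
gripper_width: -0.3
```

Emit:
servo_tool(rows=[[0, 0, -0.6, 0, 0, 0, 0], [0, 0, -0.6, 0, 0, 0, 0], [0, 0, -0.6, 0, 0, 0, 0], [0, 0, -0.6, 0, 0, 0, 0], [0, 0, -0.6, 0, 0, 0, 0], [0, 0, -0.5, 0, 0, 0, 0], [0, 0, -0.5, 0, 0, 0, 0], [0, 0, 0, 0, 0, 0, 0]])

```text
clock: 8.3
position: [492.3, -1.0, 66.1]
ee_rot: [-0.611, 0.792, -0.0, -0.0]
contact_force: [0.3, 0.4, -1.2]
gripper_width: -0.4
```

Run:
```python
from h import *
np.set_printoptions(precision=1,suppress=True)
s=read_state(); print(s['clock'],disp(s['position']),s['contact_force'])
```

```text
8.3 [-135.5   45.1   66.1] [ 0.3  0.4 -1.2]
```

Emit:
servo_tool(rows=[[0, 0, -0.3, 0, 0, 0, 0], [0, 0, -0.3, 0, 0, 0, 0], [0, 0, -0.3, 0, 0, 0, 0], [0, 0, -0.3, 0, 0, 0, 0], [0, 0, -0.3, 0, 0, 0, 0], [0, 0, -0.3, 0, 0, 0, 0], [0, 0, -0.3, 0, 0, 0, 0], [0, 0, -0.3, 0, 0, 0, 0]])

```text
clock: 9.1
position: [515.0, -7.1, 66.1]
ee_rot: [-0.611, 0.792, 0.0, -0.0]
contact_force: [-3.4, -0.1, -0.7]
gripper_width: -0.1
```

Emit:
servo_tool(rows=[[0, 0, -0.3, 0, 0, 0, 0], [0, 0, -0.2, 0, 0, 0, 0], [0, 0, -0.2, 0, 0, 0, 0], [0, 0, -0.2, 0, 0, 0, 0]])

```text
clock: 9.5
position: [523.8, -9.3, 66.2]
ee_rot: [-0.611, 0.792, 0.0, -0.0]
contact_force: [-3.7, -0.6, -0.5]
gripper_width: 0.2
```

Emit:
servo_tool(rows=[[0, 0, -0.2, 0, 0, 0, 0], [0, 0, -0.2, 0, 0, 0, 0]])

```text
clock: 9.7
position: [527.8, -10.2, 66.3]
ee_rot: [-0.611, 0.792, 0.0, -0.0]
contact_force: [-2.8, -1.1, -0.9]
gripper_width: 0.4
```

Run:
```python
from h import *
np.set_printoptions(precision=1,suppress=True)
s=read_state(); print(s['clock'],disp(s['position']),s['contact_force'])
```

```text
9.7 [-98.8  45.2  66.3] [-2.8 -1.1 -0.9]
```

Sliding at about 3 N. I'll continue in small steps until the force rises at the stop.

Emit:
servo_tool(rows=[[0, 0, -0.2, 0, 0, 0, 0], [0, 0, -0.1, 0, 0, 0, 0], [0, 0, 0, 0, 0, 0, 0]])

```text
clock: 10.0
position: [527.9, -10.4, 66.2]
ee_rot: [-0.611, 0.792, 0.002, -0.002]
contact_force: [-9.6, 5.1, 7.0]
gripper_width: 0.2
```

Emit:
servo_tool(rows=[[0, 0, -0.15, 0, 0, 0, 0], [0, 0, 0, 0, 0, 0, 0]])

```text
clock: 10.2
position: [527.9, -10.5, 66.2]
ee_rot: [-0.611, 0.792, 0.003, -0.003]
contact_force: [-14.7, 7.0, 9.6]
gripper_width: 0.1
```

Emit:
servo_tool(rows=[[0, 0, -0.15, 0, 0, 0, 0], [0, 0, 0, 0, 0, 0, 0]])

```text
clock: 10.4
position: [527.9, -10.6, 66.2]
ee_rot: [-0.61, 0.792, 0.004, -0.004]
contact_force: [-18.0, 10.1, 12.4]
gripper_width: 0.1
```

It has stalled hard at x' = -98.7. That should be the end stop, but I'll back off, lift clear and check.

Emit:
servo_tool(rows=[[0, 0, 1, 0, 0, 0, 0], [0, 0, 2, 0, 0, 0, 0], [0, 0, 2, 0, 0, 0, 0], [0, 0, 0, -4, 0, 0, 0], [0, 0, 0, -4, 0, 0, 0], [0, 0, 0, -4, 0, 0, 0], [0, 0, 0, -4, 0, 0, 0], [0, 0, 0, 0, 0, 0, 0]])

```text
clock: 11.2
position: [490.6, 2.2, 233.8]
ee_rot: [-0.612, 0.791, -0.004, 0.009]
contact_force: [0.1, 0.3, 0.2]
gripper_width: -0.2
```

Run:
```python
from h import *
np.set_printoptions(precision=1,suppress=True)
s=read_state(); print(s['clock'],disp(s['position']),s['contact_force'])
snap('side','side6');snap('scene','scene6')
for f in ['side6','scene6']:
  for t in (0,40,44): print(f,t,[proj(f,np.r_[ORG+R2@[-125.5+t,45+y],85]) for y in(-30,30)])
a=cv2.resize(cv2.imread('pics/side6.png')[125:255,240:365],None,fx=3.2,fy=3.2);b=cv2.resize(cv2.imread('pics/scene6.png')[145:275,180:305],None,fx=3.2,fy=3.2)
cv2.imwrite('pics/v6.png',np.hstack([a,b])[:, :800])
```

```text
11.2 [-138.    47.7  233.8] [0.1 0.3 0.2]
side6 0 [array([331.2, 190.3]), array([320.7, 203.9])]
side6 40 [array([312.9, 186. ]), array([301.6, 199.1])]
side6 44 [array([311.1, 185.5]), array([299.7, 198.7])]
scene6 0 [array([278.1, 191.7]), array([287.8, 203. ])]
scene6 40 [array([263.4, 194.5]), array([272.5, 206.1])]
scene6 44 [array([261.9, 194.7]), array([270.9, 206.4])]
```

View pics/v6.png

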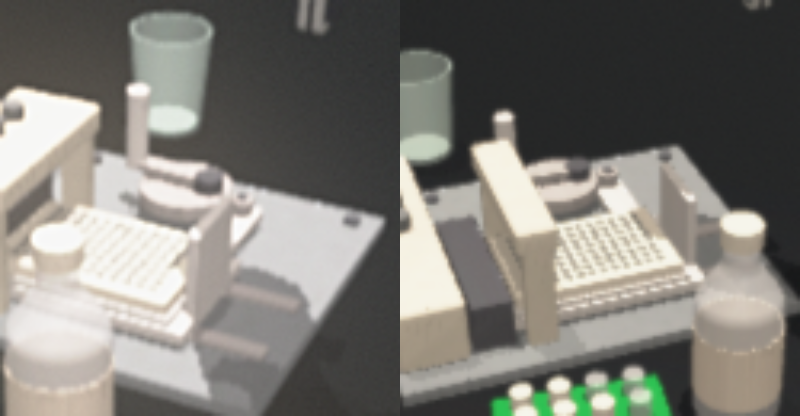

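The tab's top corners are at side (311.6,186.6)/(300,200.6) and scene (261.9,196.6). The prediction for 44 mm is (311.1,185.5)/(299.7,198.7) and (261.9,194.7). The plate is seated and the pin hasn't moved. One sub-pixel check of the travel from tab-tracked shifts, then hand in.

Run:
```python
from h import *
# tab near top corner patch: match before (img5) to after (img6), upsampled x4
for n,(u,v) in {'side':(321,204),'scene':(278,192)}.items():
  g=lambda k:cv2.resize(cv2.imread(f'pics/{n}{k}.png',0),None,fx=4,fy=4,interpolation=cv2.INTER_CUBIC)
  A,B=g(5),g(6); h=9
  T=A[(v-h)*4:(v+h)*4,(u-h)*4:(u+h)*4]; S=B[(v-25)*4:(v+25)*4,(u-40)*4:(u+20)*4]
  m=cv2.matchTemplate(S,T,cv2.TM_CCOEFF_NORMED); _,sc,_,l=cv2.minMaxLoc(m)
  print(n,sc,'shift',l[0]/4-(40-h),l[1]/4-(25-h))
  y={'side':75,'scene':15}[n]
  for t in(38,41,44): print(t,proj(n+'6',np.r_[ORG+R2@[-125.5+t,y],85])-proj(n+'6',np.r_[ORG+R2@[-125.5,y],85]))
```

```text
side 0.48633846640586853 shift -17.75 -9.5
38 [-18.13149861  -4.52094222]
41 [-19.53963371  -4.8720493 ]
44 [-20.94441869  -5.22232105]
scene 0.7806913256645203 shift -14.0 -2.0
38 [-13.9591304    2.63450857]
41 [-15.07749116   2.84557694]
44 [-16.19827883   3.05710335]
```

The template scores are poor because the shadows changed, so that check is inconclusive. I'll use the roller top instead, before: scene (260.3,196.3), side (334.5,193); after: scene (244.4,198.8), side (315.9,186.9).

Run:
```python
from h import *
np.set_printoptions(precision=1,suppress=True)
snap('wrist','wrist7')
for f,u,v in [('scene6',260.3,196.3),('side6',334.5,193),('scene6',244.4,198.8),('side6',315.9,186.9)]: print(f,disp(onz(f,u,v,38)))
p=np.r_[ORG+R2@[-61,-65],38]; print('home roller proj wrist',proj('wrist7',p), 'cam',proj('wrist7',np.r_[CAM,50]))
```

```text
scene6 [-103.7  -55.7   38. ]
side6 [-111.3  -57.3   38. ]
scene6 [-59.  -58.3  38. ]
side6 [-64.  -64.6  38. ]
home roller proj wrist [197.5  75. ] cam [165.6  73.2]
```

View pics/wrist7.png

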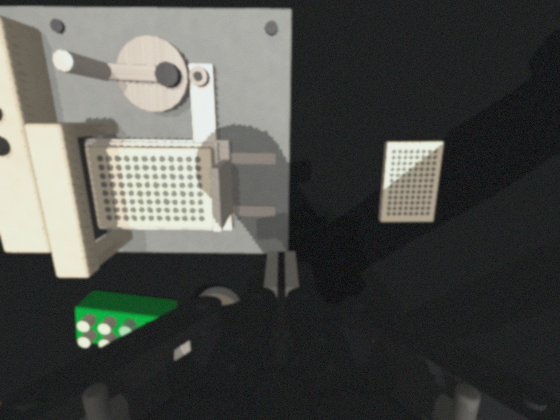

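In the wrist view the roller (200,76) is 33 px from the hub (167,74); fully home predicts 32 px, so it is within about 1 mm. The lever points straight ahead along x', and the plate is flat in its nest.

```bash
python3 -c "
from bench import *
print(job_done())"
```

```text
the job is handed in; nothing more can be done
None
```

The cam is at its low point, the carriage is home and the arm is clear; I handed the job in at about 11 s on the robot's clock, under the 54 s limit.

**What I did:**
- **Cam:** I pushed the pin round with the shut fingertips from about 1.95 rad to roughly 0, with about 2.5 N during the push. The carriage was still drawn back then.
- **Carriage:** I pushed the tab forward at about 3 N until it stopped hard. Force on the tool rose to about 24 N, below the 40 N limit.

**Last checks:**
- **Cam angle:** within about 0.06 rad of zero after the pin push; in the last wrist view the lever points straight ahead.
- **Carriage home:** in the wrist view the roller sits within about 1 mm of its fully-home distance from the cam. The scene and side views put the travel at about 45 and 47 mm, against the nominal 44 mm.
- **Plate and other objects:** the plate looked flat and seated. I saw no movement of the bottle, rack or beaker, but judged that by eye and did not measure it.
- **Check that disagreed:** template tracking of the tab suggested only about 38 mm of travel. Its match scores were poor (0.49 and 0.78) because the shadows had changed and the vertical shifts made no sense. I went by the roller and the hard stop instead.

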